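Clamp a carton on end for stamping

ROBOT

A 6-joint arm with a two-finger parallel gripper is mounted at the origin on a cart in front of the work surface, level with it; the furniture and walls round the work are solid. World frame = base frame: x ahead of the robot, y to its left, z up, the work surface at z = 0. Lengths are in m, angles in rad, forces in N, time in s.
With the tool pointing down it reaches from about 0.275 to 0.775 m from the base axis. Payload 14.6 kg.
Tool frame: the origin (TCP) lies midway between the tips of the shut fingers; the grasp point (between the pads) lies 19 mm behind it (arm.pinch_z is the distance from the TCP to the grasp point, in m); z points along the fingers, y is the line along which they close (so a half turn about z gives the same grasp; the last joint's range is limited). The gripper opens to 85 mm and grips with 20 to 120 N. Pads are 22 mm wide; open, the fingers measure 114 mm over their backs; the gripper's body (76 mm by 85 mm) begins 54 mm behind the grasp point. The pads swing forward as they close: fully open they stand 13 mm farther back than shut.
Start: joints at [-1.326, 0.263, -0.048, 1.259, 0, 1.415], TCP at [0.204, -0.484, 0.231] pointing down, gripper open.
Joint ranges: [-2.65, 2.65], [-0.89, 1.7], [-1.18, 1.37], [-2.13, 2.11], [-1.35, 1.29], [-3.14, 3.14]. Speed limits (rad/s): [1.89, 1.89, 2.57, 2.79, 3.14, 3.14].

INTERFACE

Orientations are given as a unit quaternion [w, x, y, z].
In Python, from cell import arm gives the robot as it stands. The module is installed in compiled form; this text tells all that it offers. Calls block until the motion is done:
- arm.move_to(position, orientation): joint-space move of the TCP to a pose.
- arm.move_linear(position, v=0.15, ori=None): straight line of the TCP; ori=None keeps the orientation; v is the mean speed in m/s.
- arm.move_j(angles): joint-space move.
- arm.open_gripper() and arm.close(strength=None): open the fingers fully, or close them until they stop; strength is the grip in N (None keeps the last).
- arm.hold(seconds).
- arm.solve_ik(position, orientation): joint angles nearest the present ones, or None.
- arm.get_image(name): name is "scene" or "top"; returns (picture, depth): 420x560x3 uint8, red, green, blue; 420x560 float32, m along the optical axis (not along the pixel's ray), 0 where there is no reading.
- arm.calibration(name): a dict with "fovy" (degrees; the focal length in pixels is half the picture's height over the tangent of half this angle, whatever the lens; pixels are square), "cx", "cy" (the principal point, pixels), "extrinsics" (4x4, takes a point from camera to world coordinates). Camera axes: x right, y down, z forward; pixel columns grow to the right and rows downward; lengths in m; the calibration is good to about 2 mm. A picture is of the moment at which its call begins. calibration takes no time and is no camera call.
A pose or a line that the arm cannot do raises arm.MotionError and nothing moves.
- arm.finish_job(): hands the job in; it is judged then, once.
Readings, each from a call of its own:
- arm.get_time_s(): time.
- arm.get_joint_positions(): joint angles.
- arm.get_qd(): joint speeds.
- arm.get_joint_efforts(): joint torques, N m.
- arm.get_eef_pos(): TCP position.
- arm.get_tool_rot(): TCP orientation.
- arm.get_force(): force on the tool from outside, world axes, zero at the start.
- arm.get_wrist_torque(): the same for the moment, N m.
- arm.get_gripper_width(): opening from 0.0 (shut) to 1.0 (fully open).
- arm.get_gripper_force(): force on a finger pad.
Only numpy, scipy, OpenCV 4.12 (cv2) and the standard library are available. Lean on these libraries where they do the work, as an engineer would, in place of code of your own. Each camera call takes 0.05 s, during which the arm holds its last target. There are 200 camera calls.

TASK

Take the long card carton lying at the left front of the table and stand it on one of its small ends in the carton clamp, centred, its two broad faces square to the fixed stop and the sliding jaw. Push the jaw up snug so that the carton sits against the stop, then swing the cam lever fully over so that the jaw is locked. Leave the other things where they are.

Things in the scene. Friction and masses are not known exactly. Their poses are not given: they have to be found in the camera images.
- clamp: carton clamp fixed to the table: grey base plate, x -128 to +88 mm, 84 mm wide in y, its top (bed the carton stands on) at z = 12 mm. Origin on the table under the bed, z up, +x is the way the jaw closes. Plain steel fixed stop: face at x = +60 mm, 12 mm thick, 40 mm wide in y, top at z = 84 mm; a rib behind it ends at x = +99 mm. Open at both sides (y)
- jaw (a joint): travel of the sliding jaw along clamp +x, m: 0 = widest open (62 mm between jaw and stop), growing as it closes (gap = 62 mm - value). Slides with about 1.5 N when the lever is not locked; held fast by friction when it is locked
- jaw_face (a point): centre of the jaw's gripping face, 48 mm above the table. The jaw plate is 40 mm wide in y, 12 mm thick, top at z = 84 mm; behind it (clamp -x) lies its carriage, 62 mm long, 50 mm wide, top at z = 39 mm, with the lever's post, 22 mm in diameter
- push_lug (a point): point on the rear face of the push lug, an upright plate on the carriage's clamp -y side, by which the jaw is pushed (towards clamp +x) or pinched: 10 mm thick in x, from y = -22 to -58 mm, z = 14 to 72 mm. The point is at y = -42 mm, z = 62 mm; its axes are the clamp's
- lever (a joint): angle of the cam lever, rad: 0 = lever points to clamp -x (jaw free), growing as it swings level towards clamp +y; 1.57 = end of travel, lever points to clamp +y (jaw locked). It starts to bite at about 1.2, takes 1 to 3 N at its knob, and stays where it is left
- lever_pivot (a point): axis of the lever on top of the jaw's carriage, 48 mm behind the jaw face, mid-height of the lever bar (82.5 mm above the table). Lever bar 12 mm wide, 10 mm high; hub 32 mm in diameter, its screw ends 10 mm above this point
- lever_tip (a point): centre of the lever's black end knob, an upright cylinder 18 mm in diameter and 26 mm high (from z = 69.5 to 95.5 mm), 78 mm from the pivot
- carton: the long white and green card carton lying at the left front of the table, 38 x 110 x 50 mm (own x, y, z), 0.08 kg; lies on a narrow side at the start with its long side (y) level. Origin at the middle of the face it first lies on
- carton_mid (a point): centre of the long carton, same axes: 55 mm to either small end (y), 19 mm to either broad face (x), 25 mm to either narrow side (z)
- short_carton_1: shorter white and blue card carton 46 x 75 x 33 mm, a bystander
- short_carton_2: shorter white and red card carton 46 x 75 x 33 mm, a bystander
- stamp: hand stamp 27 x 46 x 74 mm standing on its pad, a bystander
- tape: roll of brown tape 96 mm in diameter, 48 mm high, a bystander
- glue: glue tube 38 x 126 x 25 mm, a bystander
- paper_carton: big open brown carton standing fixed at the back centre, an obstacle: its walls stand at x = -120 and +178 mm, y = -75 and +205 mm of its own frame (origin on the table, z up); walls at x = -120 and y = -75 are 175 mm high, the other two 295 mm; flaps stick up and out a little further

How it is judged:
By the outcome, as a careful person would: the job done as asked, in the order asked, and still so for the second after the job is handed in, with the robot touching nothing.
It also fails if it takes over 72 s, if anything falls off the work surface, if the arm or the gripper's body presses on something with over 40 N, if the wrist force passes 120 N, or if a joint passes its speed limit or range.

## Working session

There is one attempt and no reset: what is moved stays moved. The work goes in short steps, each a Python script; the robot and the scene stay as the last script left them, time stands still between calls to the robot, and variables do not carry over. Pictures are saved under pics/ and viewed, at most 10 in all, crops included, and the job is handed in when it is done.

```bash
mkdir -p pics; cat > h.py <<'E'
from cell import arm
import numpy as np, cv2
def cam(n):
    c=arm.calibration(n); f=210/np.tan(np.radians(c["fovy"])/2)
    return f,c["cx"],c["cy"],np.array(c["extrinsics"])
def cloud(n,d):
    f,cx,cy,E=cam(n); v,u=np.mgrid[0:420,0:560]
    P=np.stack([(u-cx)/f*d,(v-cy)/f*d,d],-1)@E[:3,:3].T+E[:3,3]
    P[d==0]=np.nan; return P
E
python3 - <<'E'
from h import *
for n in("scene","top"):
    i,d=arm.get_image(n); cv2.imwrite(f"pics/{n}0.png",cv2.cvtColor(cv2.resize(i,(784,588)),cv2.COLOR_RGB2BGR)); np.savez(n+"0.npz",i=i,d=d)
    print(arm.calibration(n),(d>0).mean())
print(arm.get_time_s(),arm.get_tool_rot(),arm.pinch_z)
E
```

```text
{'fovy': 45.86325168072245, 'cx': 281.50025372346465, 'cy': 206.2538080674243, 'extrinsics': array([[ 0.70116988, -0.28195303,  0.65487654, -0.32857984],
       [-0.71290141, -0.29206233,  0.63755092, -0.97544658],
       [ 0.01150536, -0.91389391, -0.40579003,  0.63558805],
       [ 0.        ,  0.        ,  0.        ,  1.        ]])} 0.9963265306122449
{'fovy': 45.32773531901255, 'cx': 275.92807057204203, 'cy': 199.00759059506981, 'extrinsics': array([[-1.01081923e-04, -9.88335423e-01,  1.52292748e-01,
         3.49023951e-01],
       [-9.99979996e-01, -8.63253740e-04, -6.26598549e-03,
        -1.23390456e-01],
       [ 6.32436270e-03, -1.52290335e-01, -9.88315565e-01,
         1.38304657e+00],
       [ 0.00000000e+00,  0.00000000e+00,  0.00000000e+00,
         1.00000000e+00]])} 0.9960884353741497
0.1 [-4.86088354e-04  9.80088960e-01  1.98558287e-01 -2.94416464e-05] 0.0187
```

View pics/scene0.png

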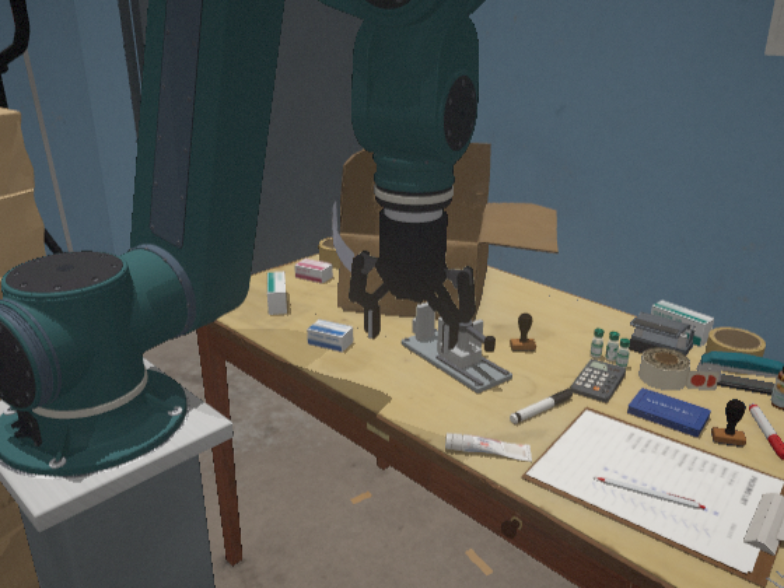

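View pics/top0.png

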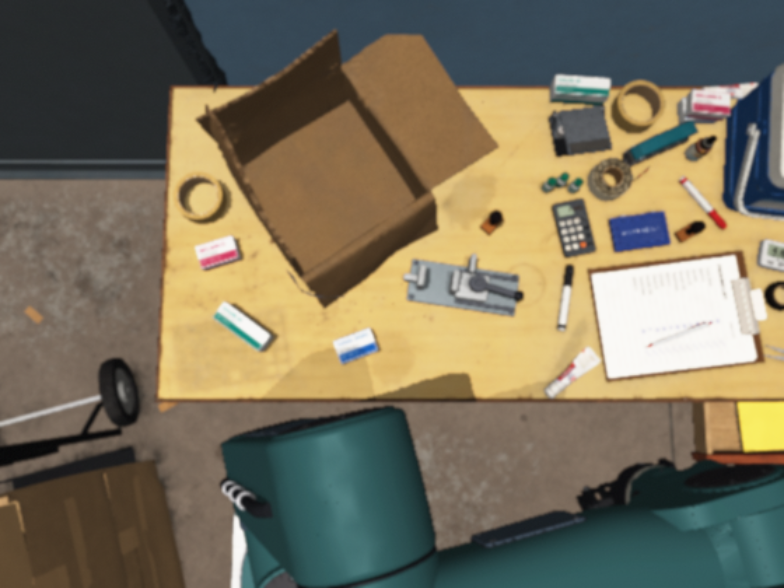

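The top view shows the long white/green carton at (243,326) and the clamp at (463,287), both in viewed pixels. The stop is at the left (418,275), the lug at (473,263), and the lever points right to the knob at (517,295). So clamp +x is about world +y. The scene view is consistent with that, and the robot does not block the top view.

```bash
python3 - <<'E'
from h import *
z=np.load("top0.npz"); i,d=z["i"],z["d"]; P=cloud("top",d)
hsv=cv2.cvtColor(i,cv2.COLOR_RGB2HSV)
def roi(x0,y0,x1,y1):
    m=np.zeros(d.shape,bool); m[int(y0/1.4):int(y1/1.4),int(x0/1.4):int(x1/1.4)]=1; return m
def rect(m,name):
    q=P[m]; (c,s,a)=cv2.minAreaRect((q[:,:2]*1000).astype(np.float32)); print(name,len(q),np.round(c,1),np.round(s,1),round(a,1),"z",np.round(np.percentile(q[:,2],[5,50,95])*1000,1),"mean",np.round(q.mean(0)*1000,1))
t=roi(300,340,330,390)&(d>0); rect(t,"table")
Z=P[...,2]
r=roi(205,290,285,360)
rect(r&(Z>.042)&(Z<.06),"carton top"); rect(r&(Z>.02),"carton all")
g=roi(395,250,535,325); sat=hsv[...,1]
rect(g&(Z>.006)&(Z<.02)&(sat<90),"plate")
rect(g&(Z>.006)&(sat<90),"clamp all")
for a,b in((.075,.11),(.06,.075),(.03,.045)):
    m=(g&(Z>a)&(Z<b)&(sat<110)).astype(np.uint8); n,l=cv2.connectedComponents(m)
    for k in range(1,n):
        if (l==k).sum()>4: rect(l==k,f"z{a} #{k}")
c=cv2.resize(i[175:235,280:385],(787,450),interpolation=cv2.INTER_CUBIC); cv2.imwrite("pics/clamp.png",c[...,::-1])
E
```

```text
table 754 [395.2  10.1] [96.  56.2] 0.9 z [-5.  -0.3  4.6] mean [ 3.95e+02  9.70e+00 -2.00e-01]
carton top 602 [462.7 145.5] [110.7  38.4] 53.8 z [46.1 50.3 55. ] mean [462.6 144.8  50.3]
carton all 636 [462.8 145.4] [110.8  38.4] 53.9 z [41.3 50.  55. ] mean [461.7 143.1  49.3]
plate 1472 [ 558. -282.] [218.1 113.2] 81.7 z [ 8.  12.7 18.3] mean [ 541.2 -277.4   12.8]
clamp all 2368 [ 558.6 -278. ] [226.2 113.2] 81.7 z [ 8.6 15.6 89.4] mean [ 541.4 -279.1   31.5]
z0.075 #2 70 [ 556.4 -196.1] [11.8 40.8] 81.6 z [78.8 82.6 87.1] mean [ 555.5 -195.9   82.9]
z0.075 #5 72 [ 546.7 -259.4] [12.1 40.4] 82.3 z [79.1 83.8 87.8] mean [ 546.1 -259.1   83.6]
z0.075 #6 264 [ 533.4 -332.5] [101.6  30.6] 77.9 z [83.1 88.7 96.2] mean [ 532.  -324.9   89.2]
z0.06 #1 44 [ 580.9 -293.4] [ 9.5 33.4] 81.0 z [67.6 70.9 74.1] mean [ 581.2 -293.3   70.9]
z0.06 #6 6 [ 529.  -254.6] [11.1  2.8] 49.5 z [61.  65.2 70.6] mean [ 528.9 -254.9   65.8]
z0.03 #3 256 [ 543.  -290.2] [73.6 52.9] 80.4 z [32.9 38.7 43.5] mean [ 534.6 -289.3   38.5]
z0.03 #4 47 [ 558.2 -177.3] [27.8 13.4] 74.0 z [36.  40.3 43.7] mean [ 558.1 -176.9   40.1]
z0.03 #5 12 [ 556.2 -325.2] [15.4  6.7] 27.6 z [35.3 38.6 40.6] mean [ 556.  -324.6   38.2]
```

View pics/clamp.png

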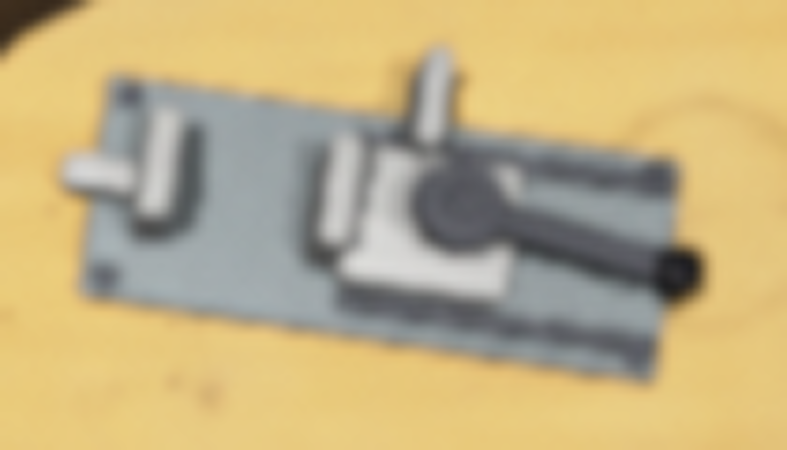

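The crop shows the stop at left, the jaw plate at (340,190), the lug at (435,95) and the knob at (680,270). The jaw is already about 10 mm closed, so the gap is about 52 mm. The lever sits a little past 0.

Plan: pinch the carton near its near-right end across the broad faces with the tool tilted. Then pitch it 90° about the closing axis and lower it in from the robot's side.

```bash
cat >> h.py <<'E'
from scipy.spatial.transform import Rotation as R
yaw=np.radians(81.5); ex=np.array([np.cos(yaw),np.sin(yaw),0]); ey=np.array([-ex[1],ex[0],0]); ez=np.array([0,0,1.])
O=np.array([.5464,-.2614,0])           # clamp origin
def C(x,y,z): return O+(x*ex+y*ey+z*ez)/1000   # clamp mm -> world
def quat(head,tilt,flip=1):  # heading (level unit vec), tilt of the tool from vertical
    c=np.cross(ez,head)*flip; d=head*np.sin(tilt)-ez*np.cos(tilt)
    q=R.from_matrix(np.stack([np.cross(c,d),c,d],1)).as_quat(); return np.r_[q[3],q[:3]],d
cc=np.array([.4627,.1455,.025]); ca=np.radians(53.8); H=np.array([np.cos(ca),np.sin(ca),0])
L=.0187+.004; U=.042; W=.007
E
python3 - <<'E'
from h import *
for hp in(1,-1):
  for hc in(1,-1):
    for fl in(1,-1):
      for a in(25,35,45):
        a=np.radians(a); Hp=H*hp; Hc=-ey*hc
        q,d=quat(Hp,a,fl); p=cc-Hp*U+ez*W+d*L
        q2,d2=quat(Hc,np.pi/2-a,fl); p2=C(37,0,13+55+42)-Hc*W+d2*L
        s=[arm.solve_ik(p,q),arm.solve_ik(p-.12*d,q),arm.solve_ik(p2,q2),arm.solve_ik(p2+[0,0,.13],q2)]
        print(hp,hc,fl,round(np.degrees(a)),[None if k is None else np.round(k,2).tolist() for k in s])
# knob by ray
f,cx,cy,E=cam("top"); r=E[:3,:3]@np.array([(370.7-cx)/f,(211-cy)/f,1]); k=E[:3,3]+r*(.0955-E[2,3])/r[2]
piv=C(8-48,0,82.5); v=k-piv; print("knob",k,"piv",piv,"len",np.hypot(*v[:2]),"ang",np.arctan2(v@ey,-(v@ex)))
E
```

```text
1 1 1 25 [[-0.16, 0.24, -0.91, 0.21, 0.39, -1.06], [-0.29, 0.02, -0.76, 0.64, 0.41, -1.2], None, [-0.77, 0.07, -1.09, -0.64, 0.56, -0.3]]
1 1 1 35 [[-0.26, 0.26, -1.02, 0.05, 0.56, -1.13], [-0.47, 0.03, -0.86, 0.56, 0.6, -1.37], [-0.74, 0.31, -1.15, -0.77, 0.47, -0.37], [-0.74, 0.0, -0.91, -0.21, 0.47, -0.37]]
1 1 1 45 [[-0.36, 0.32, -1.11, -0.12, 0.75, -1.2], [-0.64, 0.1, -0.95, 0.53, 0.79, -1.59], [-0.7, 0.22, -0.97, -0.33, 0.38, -0.41], [-0.7, 0.01, -0.73, 0.13, 0.38, -0.41]]
1 1 -1 25 [[-0.16, 0.24, -0.91, 0.21, 0.39, 2.08], [-0.29, 0.02, -0.76, 0.64, 0.41, 1.94], None, [-0.77, 0.07, -1.09, -0.64, 0.56, 2.85]]
1 1 -1 35 [[-0.26, 0.26, -1.02, 0.05, 0.56, 2.01], [-0.47, 0.03, -0.86, 0.56, 0.6, 1.77], [-0.74, 0.31, -1.15, -0.77, 0.47, 2.78], [-0.74, 0.0, -0.91, -0.21, 0.47, 2.78]]
1 1 -1 45 [[-0.36, 0.32, -1.11, -0.12, 0.75, 1.94], [-0.64, 0.1, -0.95, 0.53, 0.79, 1.56], [-0.7, 0.22, -0.97, -0.33, 0.38, 2.73], [-0.7, 0.01, -0.73, 0.13, 0.38, 2.73]]
1 -1 1 25 [[-0.16, 0.24, -0.91, 0.21, 0.39, -1.06], [-0.29, 0.02, -0.76, 0.64, 0.41, -1.2], None, None]
1 -1 1 35 [[-0.26, 0.26, -1.02, 0
[... 1622 characters left out ...]
.36, 0.77, 0.04, 1.37, -0.32, 2.65], [0.41, 0.81, 0.41, 1.71, -0.29, 2.69], None, None]
-1 -1 1 45 [[0.38, 0.89, 0.19, 1.57, -0.38, 2.73], [0.44, 0.98, 0.63, 1.95, -0.34, 2.78], [-0.43, 1.06, 0.79, 2.07, -0.2, 2.94], None]
-1 -1 -1 25 [[0.32, 0.66, -0.1, 1.17, -0.25, -0.57], [0.37, 0.65, 0.2, 1.5, -0.23, -0.53], None, None]
-1 -1 -1 35 [[0.36, 0.77, 0.04, 1.37, -0.32, -0.5], [0.41, 0.81, 0.41, 1.71, -0.29, -0.45], None, None]
-1 -1 -1 45 [[0.38, 0.89, 0.19, 1.57, -0.38, -0.41], [0.44, 0.98, 0.63, 1.95, -0.34, -0.36], [-0.43, 1.06, 0.79, 2.07, -0.2, -0.2], None]
knob [ 0.51628508 -0.37645291  0.0955    ] piv [ 0.54048762 -0.30096063  0.0825    ] len 0.07927702705201237 ang 0.16189080580930695
```

```bash
cat >> h.py <<'E'
a=np.radians(40); U=.044
qp,dp=quat(H,a); pp=cc-H*U+ez*W+dp*L
qc,dc=quat(-ey,np.pi/2-a); pc=C(37,0,12+55+44)+ey*W+dc*L
E
python3 - <<'E'
from h import *
arm.move_to(pp-.10*dp+.06*ez,qp)
arm.move_linear(pp-.06*dp,v=.15)
arm.move_linear(pp,v=.08)
arm.close(25); print(arm.get_gripper_width(),arm.get_gripper_force(),arm.get_force())
arm.move_linear(pp+.13*ez,v=.12)
print(arm.get_time_s(),arm.get_gripper_width(),arm.get_force(),arm.get_joint_positions())
print(arm.solve_ik(pc+.14*ez,qc),arm.solve_ik(pc,qc))
for n in("scene","top"):
    i,d=arm.get_image(n); np.savez(n+"1.npz",i=i,d=d)
    cv2.imwrite(f"pics/{n}1.png",cv2.cvtColor(cv2.resize(i[120:330,60:400],(760,470)),cv2.COLOR_RGB2BGR))
E
```

```text
0.4411584968443683 26.269608736038208 [-3.62489591 -3.52278663  6.92506006]
5.9083 0.4436743486302077 [ 0.15300417 -0.27789532 -0.40778014] [-0.32062779  0.01806854 -0.82826822  0.47402546  0.65837048 -1.17325335]
[-0.7174739  -0.01678614 -0.79256544  0.00767094  0.42554257 -0.39013256] [-0.7174739   0.25314756 -1.05768893 -0.52738625  0.42554257 -0.39013256]
```

View pics/scene1.png

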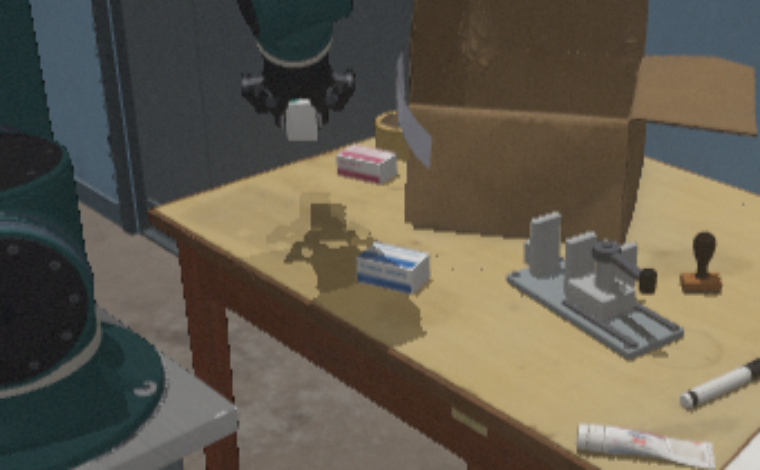

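The carton is held straight, with its small end towards the scene camera. The open brown box's near corner could lie on the direct path, so I'll measure it and route on the robot's side.

```bash
python3 - <<'E'
from h import *
z=np.load("top0.npz"); P=cloud("top",z["d"]); X,Y,Z=P[...,0],P[...,1],P[...,2]
m=(Z>.1)&(Z<.4)&(X>.4)&(X<.75)&(Y>-.2)&(Y<.15)
q=P[m]; q=q[np.argsort(q[:,0])]; print(np.round(q[:200:25],3))
for dx in (.06,.08,.1,.12):
    print(dx,arm.solve_ik(pp+.15*ez-H*dx,qp))
for p in((.33,-.2,.25),(.36,-.2,.25),(.38,-.2,.25),(.38,-.17,.25),(.4,-.2,.28)): print(p,arm.solve_ik(p,qc))
E
```

```text
[[ 0.504 -0.015  0.172]
 [ 0.51  -0.033  0.121]
 [ 0.521  0.002  0.132]
 [ 0.524  0.003  0.146]
 [ 0.527 -0.011  0.127]
 [ 0.529  0.029  0.229]
 [ 0.531 -0.003  0.153]
 [ 0.533 -0.034  0.104]]
0.06 [-0.50745902 -0.02872278 -0.79217809  0.70364086  0.69167004 -1.4090522 ]
0.08 [-0.57471696 -0.02865362 -0.79016915  0.76143728  0.69676532 -1.49632461]
0.1 [-0.64379149 -0.02536732 -0.786551    0.81966641  0.69807147 -1.58643758]
0.12 [-0.71412302 -0.01901703 -0.78153808  0.87715766  0.69529399 -1.67807925]
(0.33, -0.2, 0.25) [-1.38733889 -0.37215804 -0.88696549  0.68567876  0.80996043 -1.07874729]
(0.36, -0.2, 0.25) [-1.23880029 -0.35846368 -0.90422245  0.52166022  0.74688198 -0.88961507]
(0.38, -0.2, 0.25) [-1.15125558 -0.33959412 -0.91028574  0.43008687  0.70207432 -0.78913542]
(0.38, -0.17, 0.25) [-1.08865561 -0.39609924 -0.94174617  0.41268682  0.66716593 -0.72204156]
(0.4, -0.2, 0.28) [-1.07240337 -0.34304607 -0.83660197  0.45444209  0.65775391 -0.70523749]
```

```bash
python3 - <<'E'
from h import *
arm.move_linear(pp+.15*ez-H*.1,v=.15)
arm.move_to([.38,-.2,.25],qc)
arm.move_linear(pc+.12*ez,v=.15)
arm.move_linear(pc+.02*ez,v=.1)   # bottom below the jaw/stop tops, so overlap visible
print(arm.get_time_s(),arm.get_gripper_width(),arm.get_force(),arm.get_wrist_torque())
for n in("scene","top"):
    i,d=arm.get_image(n); np.savez(n+"2.npz",i=i,d=d)
    c=i[170:270,250:390] if n=="scene" else i[150:250,270:400]
    cv2.imwrite(f"pics/{n}2.png",cv2.resize(c,(int(c.shape[1]*5.6),560),interpolation=cv2.INTER_CUBIC)[...,::-1])
E
```

```text
10.3583 0.44340629102289436 [-0.62609933 -0.25594111 -0.81697038] [0.14477765 0.87164503 0.01639625]
```

View pics/scene2.png

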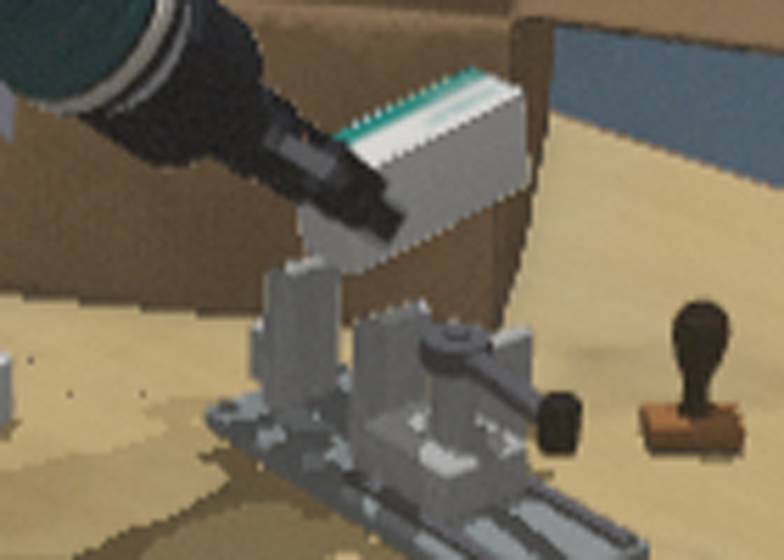

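The picture shows the carton held about level, at (440,170), instead of upright: the tool needs a half turn about its own axis, which the place orientation missed. Nothing has been touched. I'll back off, turn joint 6 by π and come in again.

```bash
cat >> h.py <<'E'
qc,dc=quat(-ey,np.pi/2-a,-1)
E
python3 - <<'E'
from h import *
arm.move_linear(pc+.12*ez,v=.15)
arm.move_linear([.40,-.21,.27],v=.15)
j=np.array(arm.get_joint_positions()); j[5]+=np.pi; arm.move_j(j)
arm.move_to(pc+.12*ez,qc)
arm.move_linear(pc+.085*ez,v=.1)
print(arm.get_time_s(),arm.get_gripper_width(),arm.get_force())
for n in("scene","top"):
    i,d=arm.get_image(n); np.savez(n+"3.npz",i=i,d=d)
    c=i[140:260,240:380] if n=="scene" else i[150:250,270:400]
    cv2.imwrite(f"pics/{n}3.png",cv2.resize(c,None,fx=4.6,fy=4.6,interpolation=cv2.INTER_CUBIC)[...,::-1])
E
```

```text
16.4417 0.4444286501711664 [ 0.6481685  -0.72269993 -1.06748613]
```

View pics/scene3.png

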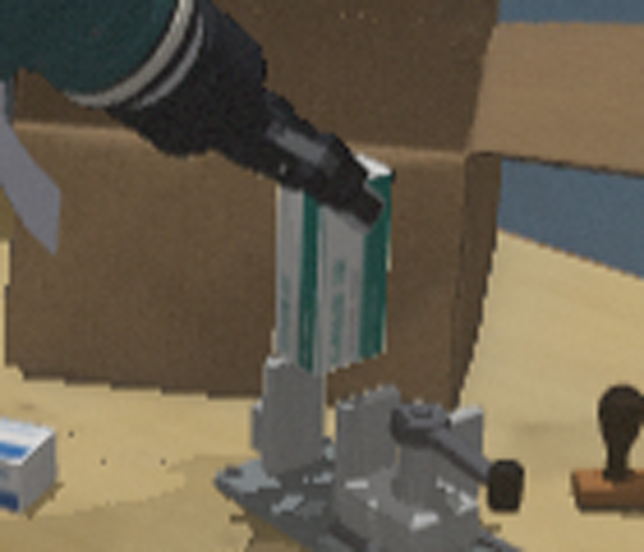

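The carton is now upright above the gap. I'll check its position and yaw from the depth before lowering.

```bash
python3 - <<'E'
from h import *
for n in("top","scene"):
    z=np.load(n+"3.npz"); i=z["i"]; P=cloud(n,z["d"]); hsv=cv2.cvtColor(i,cv2.COLOR_RGB2HSV)
    Q=(P-O)*1000; Q=np.stack([Q@ex,Q@ey,Q[...,2]],-1)
    light=(hsv[...,2]>95)|((hsv[...,1]>90)&(hsv[...,0]>60)&(hsv[...,0]<95)&(hsv[...,2]>60))
    b=light&(abs(Q[...,0]-37)<45)&(abs(Q[...,1])<50)&(Q[...,2]>95)&(Q[...,2]<225)
    q=Q[b]; print(n,len(q),np.round(np.percentile(q,[2,50,98],0),1))
    if n=="top":
        t=q[q[:,2]>198]; print(len(t),cv2.minAreaRect(t[:,:2].astype(np.float32)),np.median(t[:,2]))
    else:
        f=q[(q[:,0]<40)]; f=f[abs(f[:,1])<22]
        for _ in range(3):
            A=np.c_[f[:,1],f[:,2]-150,np.ones(len(f))]; s=np.linalg.lstsq(A,f[:,0],rcond=None)[0]; r=f[:,0]-A@s; f=f[abs(r)<max(4,1.5*r.std())]
        print("face x=s.(y,z-150,1)",s,len(f),r.std())
E
```

```text
top 423 [[  8.6 -22.7 192.9]
 [ 34.7   1.9 206.4]
 [ 60.3  26.2 214.4]]
395 ((25.78890609741211, 3.9982223510742188), (55.58774185180664, 81.88007354736328), 73.04402923583984) 206.5768651583859
scene 783 [[ 14.1 -22.3  98.5]
 [ 19.2  19.2 148.9]
 [ 53.6  28.4 202.7]]
face x=s.(y,z-150,1) [ 9.77257953e-03 -4.69466494e-03  1.72263000e+01] 389 1.6291313056280539
```

The carton is square (slopes under 0.01), with its centre at x≈36 mm and y≈+2 mm. I'll correct y by 2 mm, lower until it touches, release and back off.

```bash
python3 - <<'E'
from h import *
p=pc-.002*ey
arm.move_linear(p+.085*ez,v=.05)
arm.move_linear(p+.006*ez,v=.08)
f0=np.array(arm.get_force()); h=.006
while h>-.005:
    h-=.001; arm.move_linear(p+h*ez,v=.03); f=np.array(arm.get_force())-f0
    if f[2]>3: break
print(h,f,f0)
arm.open_gripper()
arm.move_linear(p+h*ez-.09*dc,v=.1)
arm.move_linear(p+h*ez-.09*dc+.06*ez,v=.2)
print(arm.get_time_s(),arm.get_force())
for n in("scene","top"):
    i,d=arm.get_image(n); np.savez(n+"4.npz",i=i,d=d)
    c=i[140:260,240:380] if n=="scene" else i[150:250,270:400]
    cv2.imwrite(f"pics/{n}4.png",cv2.resize(c,None,fx=4.6,fy=4.6,interpolation=cv2.INTER_CUBIC)[...,::-1])
E
```

```text
0.001 [-3.84881845  2.44462195 10.77992318] [-0.14587063  0.28481717 -1.60184018]
21.2167 [ 0.00225963 -0.10993624 -0.46967024]
```

View pics/scene4.png

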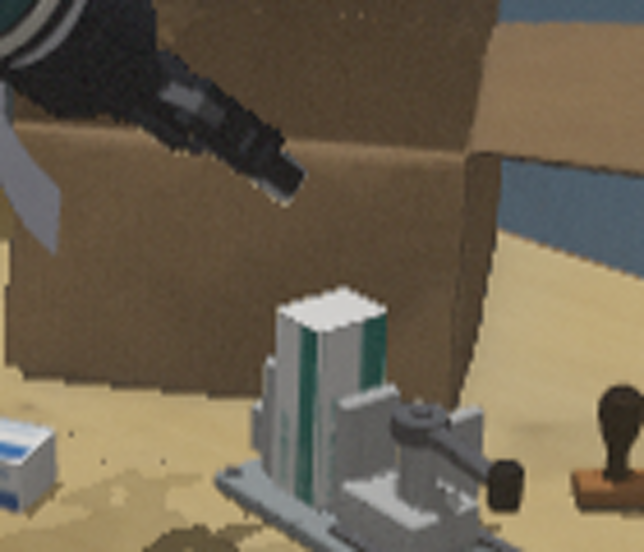

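View pics/top4.png

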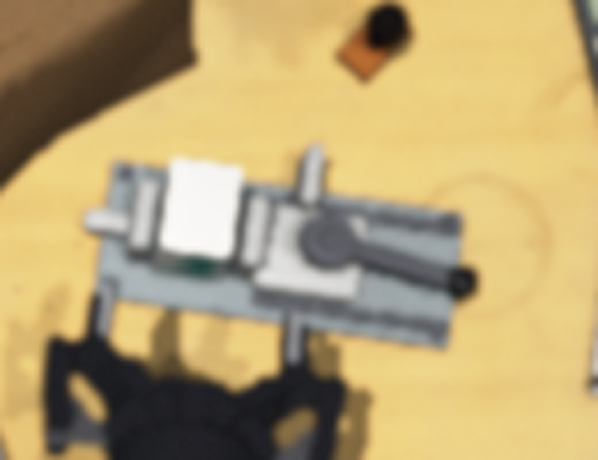

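The carton stands square between the stop (top view 145,215) and the jaw (258,230), clear of both. The lever is untouched. Next I'll push the lug with shut fingers.

```bash
python3 - <<'E'
from h import *
z=np.load("top4.npz"); i=z["i"]; P=cloud("top",z["d"]); Q=(P-O)*1000; Q=np.stack([Q@ex,Q@ey,Q[...,2]],-1)
m=(abs(Q[...,2]-122)<12)&(abs(Q[...,0]-37)<40)&(abs(Q[...,1])<45)&(cv2.cvtColor(i,cv2.COLOR_RGB2HSV)[...,2]>120)
print(cv2.minAreaRect(Q[m][:,:2].astype(np.float32)),Q[m].mean(0))
arm.close(25)
e=np.array(arm.get_eef_pos()); arm.move_linear([e[0],e[1],.28],v=.2)
best=None
for fl in(1,-1):
    q,_=quat(ex,0,fl); s=arm.solve_ik(C(-54,-44,55),q)
    if s is not None and arm.solve_ik(C(-54,-44,220),q) is not None:
        k=abs(np.array(s)-arm.get_joint_positions()).max(); print(fl,k,s)
        if best is None or k<best[0]: best=(k,q)
q=best[1]
arm.move_to(C(-54,-44,220),q)
arm.move_linear(C(-54,-44,55),v=.15)
f0=np.array(arm.get_force()); log=[]; x=-54
while x<-22:
    x+=1; arm.move_linear(C(x,-44,55),v=.03); f=(np.array(arm.get_force())-f0)@ex; log.append((x,round(f,1)))
    if f<-8: break
print(log); print(arm.get_time_s())
E
```

```text
((36.64982604980469, -1.6783905029296875), (38.223636627197266, 51.828086853027344), 0.21250593662261963) [ 36.80085323  -0.55002097 122.0003823 ]
1 4.712555962190511 [-0.62694343  0.59088041  0.00341605  0.98333196  0.         -2.04938677]
-1 1.5709633086007182 [-0.62694343  0.59088041  0.00341605  0.98333196  0.          1.09220589]
[(-53, np.float64(0.1)), (-52, np.float64(-1.6)), (-51, np.float64(0.6)), (-50, np.float64(0.1)), (-49, np.float64(0.1)), (-48, np.float64(0.0)), (-47, np.float64(-0.5)), (-46, np.float64(-0.3)), (-45, np.float64(0.2)), (-44, np.float64(0.8)), (-43, np.float64(0.1)), (-42, np.float64(-0.1)), (-41, np.float64(-1.4)), (-40, np.float64(-1.5)), (-39, np.float64(-0.9)), (-38, np.float64(-0.9)), (-37, np.float64(-0.5)), (-36, np.float64(-0.3)), (-35, np.float64(-0.0)), (-34, np.float64(-1.4)), (-33, np.float64(-0.8)), (-32, np.float64(-0.5)), (-31, np.float64(-1.0)), (-30, np.float64(-1.3)), (-29, np.float64(-1.3)), (-28, np.float64(-5.3)), (-27, np.float64(-11.5))]
31.9583
```

Contact came at x≈-42 and snug at -27, so the jaw moved about 15 mm, as expected. Next I'll sweep the lever knob along its arc with the shut fingers.

```bash
python3 - <<'E'
from h import *
arm.move_linear(C(-35,-44,55),v=.05); arm.move_linear(C(-35,-44,170),v=.2)
px=22-48
def pose(th,off=20,z=74):
    t=np.array([np.sin(th),np.cos(th)]); p=np.array([px-78*np.cos(th),78*np.sin(th)])-off*t
    return C(p[0],p[1],z),quat(ex*t[0]+ey*t[1],0,-1)[0]
p,q=pose(.1,30,170); print(arm.solve_ik(p,q)); arm.move_to(p,q)
p,q=pose(.1,30); arm.move_linear(p,v=.15)
f0=np.array(arm.get_force()); log=[]
for th in list(np.arange(.1,1.45,.09))+list(np.arange(1.47,1.64,.025)):
    p,q=pose(th); arm.move_linear(p,v=.1,ori=q)
    f=np.array(arm.get_force())-f0; t=ex*np.sin(th)+ey*np.cos(th); log.append((round(float(th),2),round(float(f@t),1)))
    if f@t<-14: break
print(log,arm.get_time_s())
pb,_=pose(th,32); arm.move_linear(pb,v=.1); arm.move_linear(pb+.12*ez,v=.2)
e=np.array(arm.get_eef_pos()); 
arm.move_linear([.38,-.35,e[2]+.03],v=.2)
print(arm.get_time_s(),arm.get_force())
for n in("scene","top"):
    i,d=arm.get_image(n); np.savez(n+"5.npz",i=i,d=d)
    c=i[140:260,240:380] if n=="scene" else i[150:250,270:400]
    cv2.imwrite(f"pics/{n}5.png",cv2.resize(c,None,fx=4.6,fy=4.6,interpolation=cv2.INTER_CUBIC)[...,::-1])
E
```

```text
[-0.71265405  0.52791909  0.21074236  1.2536196   0.         -0.46430107]
[(0.1, -0.7), (0.19, -0.0), (0.28, -0.4), (0.37, 0.5), (0.46, 0.5), (0.55, -0.2), (0.64, 0.3), (0.73, -0.4), (0.82, 0.3), (0.91, -0.4), (1.0, 0.1), (1.09, 0.6), (1.18, -0.2), (1.27, 0.7), (1.36, 0.1), (1.47, 0.3), (1.49, -1.2), (1.52, -1.4), (1.54, -1.1), (1.57, -0.7), (1.59, -5.9), (1.62, -15.6)] 40.7
42.35 [1.40995506 1.38082582 0.63108901]
```

View pics/scene5.png

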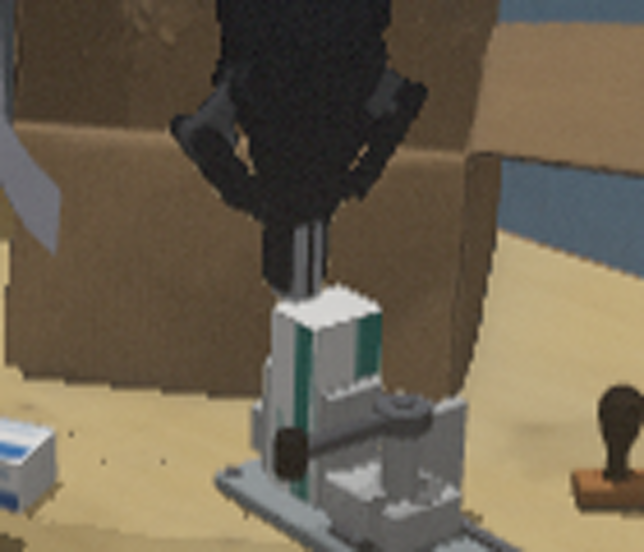

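View pics/top5.png

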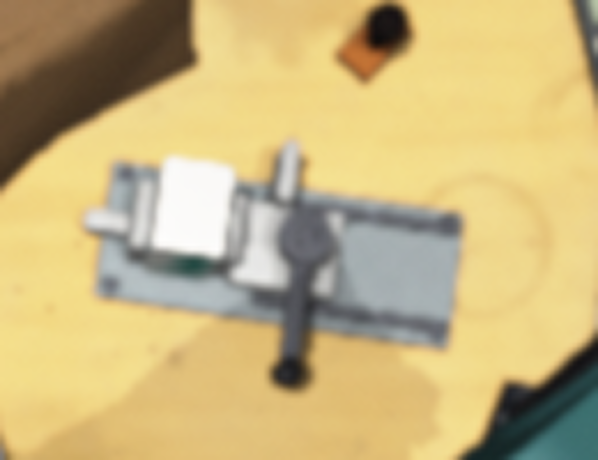

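The lever points to clamp +y (knob at 290,373 in the top view) and reached its end stop. The carton sits between stop and jaw. I'll do a last numeric check and then hand in.

```bash
python3 - <<'E'
from h import *
z=np.load("top5.npz"); i=z["i"]; P=cloud("top",z["d"]); Q=(P-O)*1000; Q=np.stack([Q@ex,Q@ey,Q[...,2]],-1)
V=cv2.cvtColor(i,cv2.COLOR_RGB2HSV)[...,2]
m=(abs(Q[...,2]-122)<12)&(abs(Q[...,0]-37)<40)&(abs(Q[...,1])<45)&(V>120)
r=cv2.minAreaRect(Q[m][:,:2].astype(np.float32)); print("carton",r,Q[m].mean(0))
j=(abs(Q[...,2]-84)<7)&(abs(Q[...,0]-16)<9)&(abs(Q[...,1])<19)&(V>110); print("jaw plate x",Q[j].mean(0))
k=(Q[...,2]>80)&(Q[...,1]>55)&(Q[...,1]<100)&(abs(Q[...,0]+26)<25)&(V<60); print("knob",Q[k].mean(0))
if abs(r[0][0]-41)<3 and abs(r[0][1])<4 and abs(Q[k].mean(0)[0]+26)<4: print(arm.finish_job())
E
```

```text
carton ((40.821937561035156, -1.1883964538574219), (50.709651947021484, 38.49457931518555), 89.61153411865234) [ 41.07628749  -0.47939901 122.05055282]
jaw plate x [14.8794666   0.29434931 84.26721033]
knob [-27.12790932  76.72114511  96.28185434]
the job is handed in; nothing more can be done
None
```

The job is handed in: the carton stands upright and square in the clamp, about 1 mm off centre, against the stop with the jaw snug and the cam lever swung to its end stop, and the robot was clear by about 42 s.

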